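# Prop the catch back and fold the fixture's guard over so it stays open

## Robot

A 6-joint arm with a two-finger parallel gripper is mounted at the origin on the work surface. World frame = base frame: x ahead of the robot, y to its left, z up, the work surface at z = 0. Lengths are in m, angles in rad, forces in N, time in s.
With the tool pointing down it reaches from about 0.35 to 0.875 m from the base axis. Payload 15.5 kg.
Tool frame: the origin (TCP) lies midway between the tips of the shut fingers; the grasp point (between the pads) lies 19 mm behind it; y points along the fingers, x is the direction in which the jaws open and shut, and the axes are right-handed (so a half turn about y gives the same grasp; the last joint's range is limited). The gripper opens to 85 mm and grips with 20 to 120 N. Pads are 22 mm wide; open, the fingers measure 114 mm over their backs; the gripper's body (76 mm by 85 mm) begins 54 mm behind the grasp point. The pads swing forward as they close: fully open they stand 13 mm farther back than shut.
Start: joints at [-1.429, 0.494, 1.345, -0, 1.302, -0.096], TCP at [0.147, -0.608, 0.21] pointing down, gripper open.
Joint ranges: [-2.91, 2.91], [-0.82, 2.16], [0.22, 2.67], [-1.22, 4.37], [0.12, 2.79], [-3.08, 3.08]. Speed limits (rad/s): [1.89, 1.89, 2.57, 3.01, 3.01, 3.01].

## Interface

Orientations are given as a 3x3 rotation matrix whose columns are the frame's x, y, z axes.
In Python, from rig import bot, cams gives the robot as it stands. Calls block until the motion is done:
- bot.move_to(position, orientation): joint-space move of the TCP to a pose.
- bot.line_to(position, attitude=None, v=0.15): straight line of the TCP; attitude=None keeps the orientation; v is the mean speed in m/s.
- bot.move_joints(angles): joint-space move.
- bot.move_gripper(opening): opening from 0.0 (shut) to 1.0 (fully open); the grip force is fixed at half the most; returns when the fingers have stopped.
- bot.wait(seconds).
- bot.solve_ik(position, orientation): joint angles nearest the present ones, or None.
- cams.get_image(name): name is "scene" or "top" or "wrist"; returns the picture (480x640x3 uint8, red, green, blue); there is no depth.
- cams.get_calibration(name): a dict with "intrinsics" (3x3 intrinsics, pixels), "view" (4x4, takes a point from world to camera coordinates); the wrist camera has in their place "mount" (4x4, takes a point from camera to tool coordinates, whose origin is the TCP and whose axes are the tool frame's). Camera axes: x right, y down, z forward; pixel columns grow to the right and rows downward; lengths in m; the calibration is good to about 2 mm. A picture is of the moment at which its call begins: read the wrist's pose just before it. get_calibration takes no time and is no camera call.
A pose or a line that the arm cannot do raises bot.MotionError and nothing moves.
- bot.job_done(): hands the job in, once; it reports no verdict.
Readings, each from a call of its own:
- bot.get_clock(): time.
- bot.get_qpos(): joint angles.
- bot.get_qvel(): joint speeds.
- bot.get_joint_torque(): joint torques, N m.
- bot.get_eef_pos(): TCP position.
- bot.get_orientation(): TCP orientation.
- bot.get_contact_force(): force on the tool from outside, world axes, zero at the start.
- bot.get_wrist_torque(): the same for the moment, N m.
- bot.get_opening(): opening from 0.0 (shut) to 1.0 (fully open).
Only numpy, scipy, OpenCV 4.12 (cv2) and the standard library are available. Lean on these libraries where they do the work, as an engineer would, in place of code of your own. Each camera call takes 0.05 s, during which the arm holds its last target.

## Task

Open up the sleeve-setting fixture for unloading. Its sprung catch cannot be held back while you lift the guard, so slide the wide wooden wedge, thin end first, fully home into the gap beside the catch, so that it holds the catch back. Then swing the guard up and over past its balance point so that it rests open on its own; leave the wedge in place, do not force the guard against the catch, and leave the thin wedge and the other loose things where they lie.

Things in the scene. Friction and masses are not known exactly. Their poses are not given: they have to be found in the camera images.
- fixture: Steel fixture fixed to the bench; origin at bench level under its nest; x from its front (robot side) to its hinge side, y left, z up. Coordinates below are in this frame, mm. Base plate x -70..130, y -95..95, 12 high; hinge towers x 85, y +-88, top z 127; under the guard a nest and sleeve up to z 87. In front of the plate (x < -70, y < 95) is clear bench.
- deck (a point): Middle of the flat deck (top) of the grey pedestal at the fixture's left, at fixture (-87.5, 133.5, 65); pedestal x -170..-5, y 95..172. On the deck stand a fixed steel cheek (x -95..-15, y 106..118, z 65..95), an end stop wall (face at x -25, y 106..172, z 65..95) and the sprung catch's jaw.
- gap_mouth (a point): Middle of the wedge gap's mouth on the deck, fixture (-95, 124.5, 65). The gap runs 70 mm in +x to the end stop, between cheek (face y 118) and catch jaw (face y 131 at rest, so 13 wide; jaw x -95..-30, z 66..101). Fully home, the wedge's nose touches the end stop, 20 mm of it stick out and its origin is at (-70, 130, 65).
- catch (a joint): Sprung steel catch, slides along fixture +y; 0 = shut, 0.020 m = limit; spring 1.6 N at 0, 3 N at 0.011. Its nose arm (x -55..-35, z 120..130, over the wedge's height) reaches 8 mm over the guard's ear with 2.5 mm of play; the guard is free from 0.0085 m on. The wide wedge fully home holds it at 0.011. It springs back if let go.
- guard (a joint): Guard hinge, rad: 0 = shut (level), 1.95 = resting open on its stop, leaning past upright. Balance point about 1.57: below it the guard falls shut, beyond about 1.65 it falls open by itself. Guard mass about 0.55 kg, 2 to 4 N to lift at the lip.
- guard_hinge (a point): Middle of the guard's hinge axis, at fixture (85, 0, 115); the axis runs along the fixture's y.
- guard_lip (a point): Middle of the lower front edge of the guard's lift lip, a 5 mm steel tab 50 wide (along y) standing 30 mm out of the guard's front edge; at fixture (-95, -30, 112.5) when shut, 180 from the hinge axis; only bench below. The guard is a flat steel frame, 8 thick, y -75..75, with a clear pane, from the hinge to x -65; an ear on its left (x -55..-35, y to 95).
- wedge: The wide wooden wedge, 90 long, 30 high, lying flat, about 45 g. Origin under its middle; x points to the thin nose (x +45), blunt rear end at x -45. Its -y side is straight (y -12). In plan 24 wide from x -45 to 0, then the +y side tapers to 8 wide at the nose (y -12..-4). Pushing it home takes 5 to 12 N.
- thin_wedge: A thin wooden wedge of the same length and height, 14 wide at the rear, too thin to free the catch. Not needed: leave it. Lies beside the wide one, in either order.
- sleeve: Loose black ribbed sleeve standing on the bench, 52 diameter, 45 high; origin under its centre. Leave it.
- screwdriver: Screwdriver lying on the bench, origin under its middle, handle to its -x. Leave it.
- jar: White jar, 60 diameter, 70 high, origin under its centre. Leave it.
Things that resemble listed ones, but are neither listed nor needed, are in the scene too. Leave any blue look-alike of the wedge alone.

How it is judged:
By the outcome, as a careful person would: the job done as asked, in the order asked, and still so for the second after the job is handed in, with the robot touching nothing.
It also fails if it takes over 66 s, if anything falls off the work surface, if the arm or the gripper's body presses on something with over 40 N, if the wrist force passes 120 N, or if a joint passes its speed limit or range.

## Working session

There is one attempt and no reset: what is moved stays moved. The work goes in short steps, each a Python script; the robot and the scene stay as the last script left them, time stands still between calls to the robot, and variables do not carry over. Pictures are saved under pics/ and viewed, and the job is handed in when it is done.

```bash
mkdir -p pics; ls; python3 - <<'E'
from rig import bot,cams
import cv2,numpy as np
for n in ["scene","top"]:
    cv2.imwrite(f"pics/{n}0.png",cams.get_image(n)[:,:,::-1]); c=cams.get_calibration(n); print(n,c["intrinsics"],c["view"].round(4))
print(cams.get_calibration("wrist"),bot.get_clock(),bot.get_orientation().round(3))
E
```

```text
pics
scene [[468.17900949   0.         310.83413765]
 [  0.         468.17900949 240.09868597]
 [  0.           0.           1.        ]] [[ 0.8732  0.4873  0.0091 -0.475 ]
 [ 0.286  -0.4972 -0.8191 -0.0777]
 [-0.3947  0.7179 -0.5735  1.4087]
 [ 0.      0.      0.      1.    ]]
top [[476.04567758   0.         314.53860328]
 [  0.         476.04567758 235.15382241]
 [  0.           0.           1.        ]] [[-5.0000e-03 -1.0000e+00 -1.9000e-03 -8.0000e-04]
 [-9.7910e-01  5.3000e-03 -2.0350e-01  5.9110e-01]
 [ 2.0350e-01  8.0000e-04 -9.7910e-01  1.3171e+00]
 [ 0.0000e+00  0.0000e+00  0.0000e+00  1.0000e+00]]
{'intrinsics': array([[403.19081041,   0.        , 322.66294955],
       [  0.        , 403.19081041, 245.18349999],
       [  0.        ,   0.        ,   1.        ]]), 'mount': array([[ 9.99999979e-01,  9.60600617e-06, -2.03443782e-04,
         5.09267978e-04],
       [ 1.95486843e-04, -3.25575461e-01,  9.45516039e-01,
        -1.62670130e-01],
       [-5.71536704e-05, -9.45516060e-01, -3.25575457e-01,
         8.48432788e-02],
       [ 0.00000000e+00,  0.00000000e+00,  0.00000000e+00,
         1.00000000e+00]])} 0.1 [[ 0.235 -0.     0.972]
 [-0.972  0.001  0.235]
 [-0.001 -1.     0.   ]]
```

View pics/scene0.png

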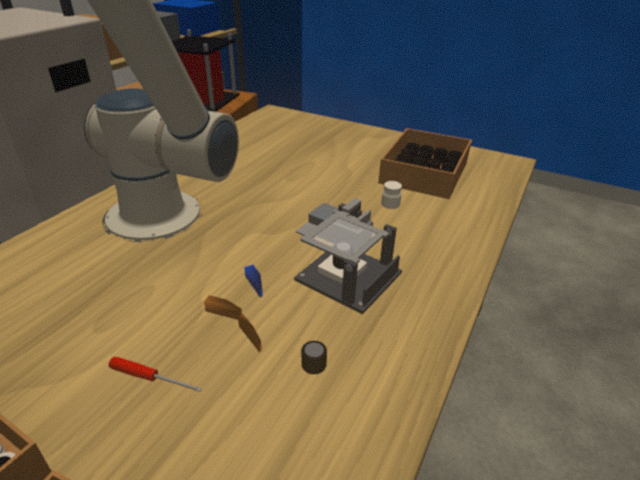

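View pics/top0.png

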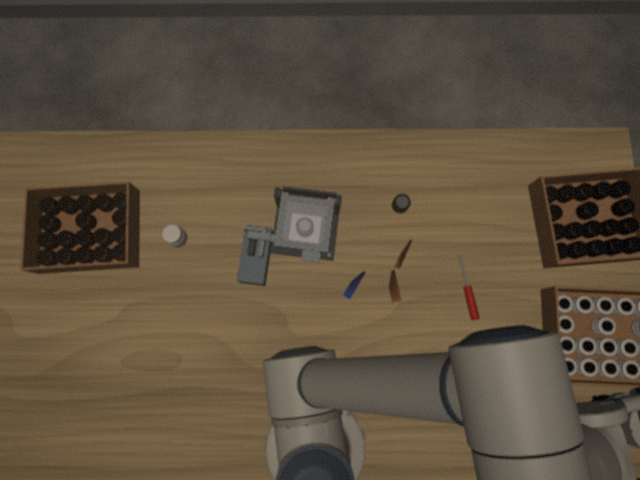

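The top view shows the fixture around (305,225) with its pedestal at (255,257). The wide wedge seems to be at (394,287), the thin one at (403,253), and the blue decoy at (355,284). I'll zoom in.

```bash
cat > h.py <<'E'
import numpy as np,cv2
def pix2w(cal,uv,z,T=None):
    K=cal["intrinsics"]
    V=cal["view"] if T is None else np.linalg.inv(T@cal["mount"])
    C=np.linalg.inv(V); d=C[:3,:3]@np.linalg.inv(K)@np.array([uv[0],uv[1],1.]); o=C[:3,3]
    return o+d*(z-o[2])/d[2]
def w2pix(cal,p,T=None):
    V=cal["view"] if T is None else np.linalg.inv(T@cal["mount"])
    c=V[:3,:3]@np.asarray(p)+V[:3,3]; q=cal["intrinsics"]@c; return q[:2]/q[2]
E
python3 - <<'E'
import cv2
from rig import cams
from h import *
im=cv2.imread("pics/top0.png")
cv2.imwrite("pics/topz1.png",cv2.resize(im[170:310,220:430],None,fx=3.8,fy=3.8,interpolation=cv2.INTER_CUBIC))
c=cams.get_calibration("top")
for uv in [(394,287),(403,253),(355,284),(305,225),(255,270)]: print(uv,pix2w(c,uv,0.03).round(3))
E
```

```text
(394, 287) [ 0.443 -0.233  0.03 ]
(403, 253) [ 0.543 -0.263  0.03 ]
(355, 284) [ 0.452 -0.12   0.03 ]
(305, 225) [0.629 0.024 0.03 ]
(255, 270) [0.495 0.17  0.03 ]
```

View pics/topz1.png

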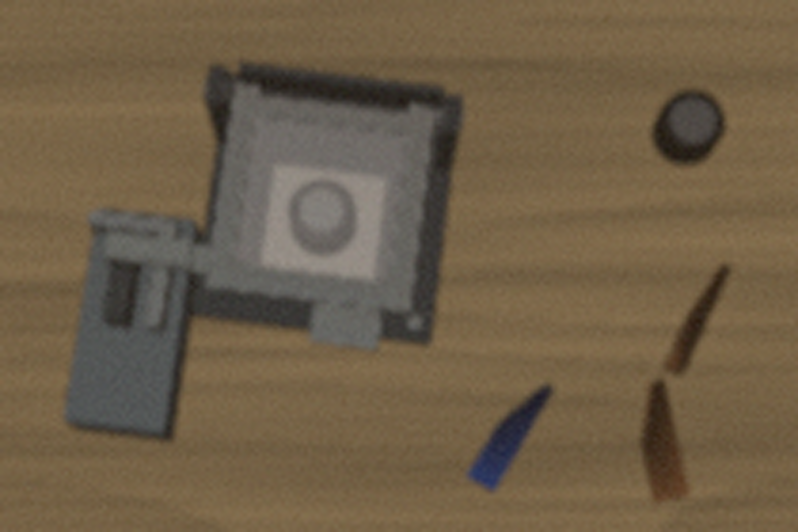

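The wide wedge's nose points toward +x (up in the picture), and the fixture is yawed slightly. Next I'll take close wrist views of both.

```bash
cat >> h.py <<'E'
def Rdown(yaw):  # tool z along horizontal heading yaw, tool y down
    z=np.array([np.cos(yaw),np.sin(yaw),0]); y=np.array([0,0,-1.]); return np.stack([np.cross(y,z),y,z],1)
def T(bot):
    M=np.eye(4); M[:3,:3]=bot.get_orientation(); M[:3,3]=bot.get_eef_pos(); return M
E
python3 - <<'E'
from rig import bot,cams
from h import *
def snap(n):
    M=T(bot); im=cams.get_image("wrist"); np.save(f"pics/{n}.npy",M); cv2.imwrite(f"pics/{n}.png",im[:,:,::-1])
bot.move_to([0.42,-0.235,0.15],Rdown(0)); snap("w1"); print(bot.get_clock())
bot.move_to([0.50,0.14,0.24],Rdown(0)); snap("w2"); print(bot.get_clock())
E
```

```text
1.85
3.3667
```

View pics/w1.png

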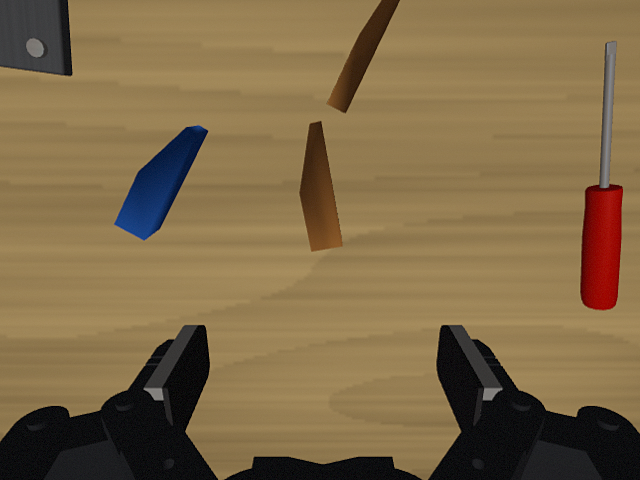

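View pics/w2.png

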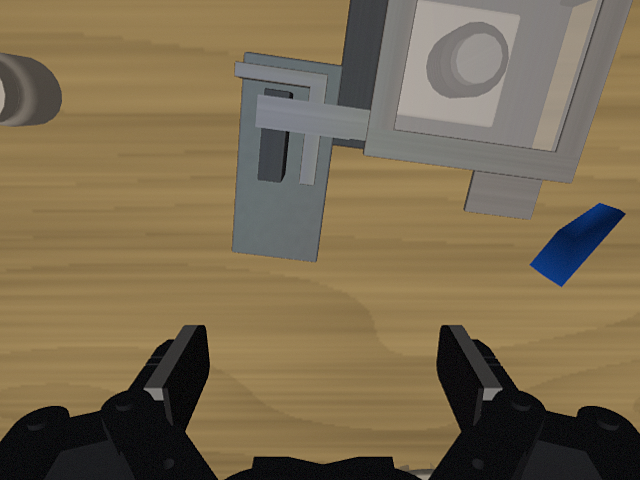

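```bash
python3 - <<'E'
import cv2
a=cv2.imread("pics/w1.png"); cv2.imwrite("pics/w1z.png",cv2.resize(a[100:260,260:400],None,fx=3.7,fy=3.7,interpolation=cv2.INTER_CUBIC))
a=cv2.imread("pics/w2.png"); cv2.imwrite("pics/w2z.png",cv2.resize(a[40:270,220:560],None,fx=2.3,fy=2.3,interpolation=cv2.INTER_CUBIC))
E
```

```text
(no output)
```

View pics/w1z.png

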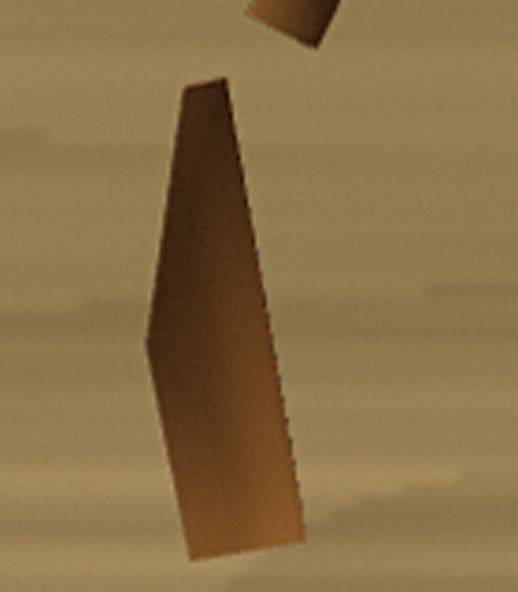

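View pics/w2z.png

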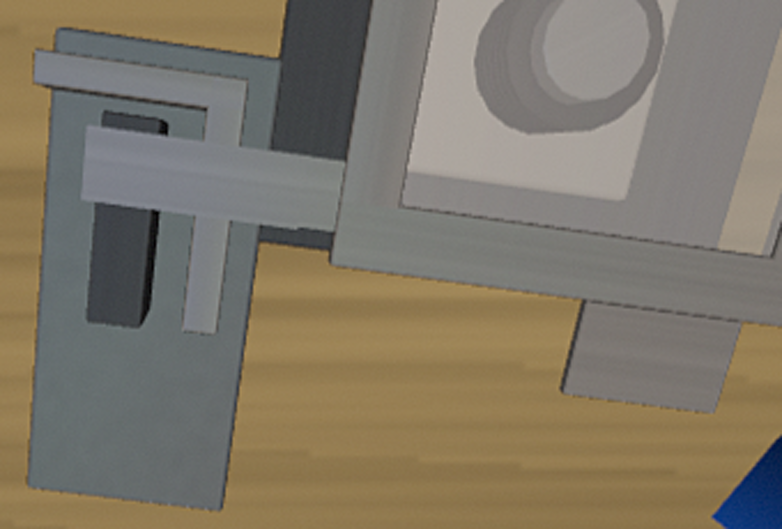

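```bash
python3 - <<'E'
from rig import cams
from h import *
from scipy.optimize import least_squares
c=cams.get_calibration("wrist")
def fit(obs,off,s,pose,x0):
    M=np.load(pose); P=np.array([o[0] for o in obs],float)/1000; U=np.array([o[1] for o in obs],float)/s+off
    def f(q,P=P,U=U):
        co,si=np.cos(q[2]),np.sin(q[2]); W=np.c_[q[0]+co*P[:,0]-si*P[:,1],q[1]+si*P[:,0]+co*P[:,1],P[:,2]]
        return np.concatenate([w2pix(c,w,M)-u for w,u in zip(W,U)])
    r=least_squares(f,x0,loss="soft_l1"); print(r.x.round(4),np.degrees(r.x[2]).round(2)); print(f(r.x).reshape(-1,2).round(1).tolist()); return r.x
w=fit([((45,-4,30),(184,88)),((45,-12,30),(226,78)),((0,12,30),(147,345)),((-45,-12,30),(305,541)),((-45,12,30),(190,560))],(260,100),3.7,"pics/w1.npy",[.44,-.23,0])
f=fit([((-170,172,65),(28,486)),((-170,95,65),(221,510)),((-5,172,65),(57,28)),((-5,95,65),(281,60)),((-95,118,95),(182,331)),((-95,106,95),(214,333)),((-95,131,101),(142,327)),((-95,-5,117.5),(563,393)),((-95,-55,117.5),(714,412)),((-25,118,95),(209,108))],(220,40),2.3,"pics/w2.npy",[.63,.02,-.1])
np.save("w.npy",w);np.save("f.npy",f)
t=cams.get_calibration("top"); im=cv2.imread("pics/top0.png")
def F(q,p):
    p=np.array(p)/1000;co,si=np.cos(q[2]),np.sin(q[2]);return [q[0]+co*p[0]-si*p[1],q[1]+si*p[0]+co*p[1],p[2]]
for q,p in [(f,(-170,172,65)),(f,(-170,95,65)),(f,(-95,-55,117.5)),(f,(-95,-5,117.5)),(w,(45,-8,30)),(w,(-45,-12,30)),(w,(-45,12,30))]: print(p,F(q,p),w2pix(t,F(q,p)).round(1), ((w2pix(t,F(q,p))-[220,170])*3.8).round(0))
E
```

```text
[ 0.4491 -0.2314  0.1776] 10.18
[[-0.1, -0.1], [0.2, 0.4], [-0.4, -0.3], [0.5, -0.1], [-0.2, 0.2]]
[ 0.6077  0.0277 -0.1319] -7.56
[[-1.3, 1.3], [0.6, 1.4], [-1.5, -2.1], [1.6, -1.6], [-0.5, -0.4], [1.2, 0.8], [-0.7, 0.6], [0.5, 0.3], [1.6, 0.7], [-1.2, -0.7]]
(-170, 172, 65) [np.float64(0.46181305435223263), np.float64(0.22054421915456923), np.float64(0.065)] [235.5 280. ] [ 59. 418.]
(-170, 95, 65) [np.float64(0.4516880010242245), np.float64(0.14421281477141257), np.float64(0.065)] [262.4 283.4] [161. 431.]
(-95, -55, 117.5) [np.float64(0.506312641667543), np.float64(-0.014346791164614889), np.float64(0.1175)] [318.5 261.2] [374. 347.]
(-95, -5, 117.5) [np.float64(0.512887351620795), np.float64(0.035219055837434905), np.float64(0.1175)] [300.4 258.9] [305. 338.]
(45, -8, 30) [np.float64(0.4947766973328784), np.float64(-0.23130448962490247), np.float64(0.03)] [392.7 269.2] [656. 377.]
(-45, -12, 30) [np.float64(0.40689913352758617), np.float64(-0.25114217546894163), np.float64(0.03)] [400.8 299.5] [687. 492.]
(-45, 12, 30) [np.float64(0.4026589714652628), np.float64(-0.22751970680698264), np.float64(0.03)] [392.6 301.1] [656. 498.]
```

Both fits are good, with wedge residuals under 0.5 px. The top view puts the pedestal a few mm off the wrist fit, so I'll re-measure at the gap with the wedge in hand. Now picking the wedge up by its rear.

```bash
python3 - <<'E'
from rig import bot,cams
from h import *
w=np.load("w.npy")
def W(x,y,z): return [w[0]+np.cos(w[2])*x-np.sin(w[2])*y, w[1]+np.sin(w[2])*x+np.cos(w[2])*y, z]
R=Rdown(w[2])
bot.move_to(W(-.039,0,.07),R)
bot.line_to(W(-.039,0,.006),v=.12)
print(bot.get_contact_force().round(1))
bot.move_gripper(0.0); print("open",bot.get_opening(),bot.get_contact_force().round(1))
bot.line_to(W(-.039,0,.15),v=.15)
f=np.load("f.npy")
def F(x,y,z): return [f[0]+np.cos(f[2])*x-np.sin(f[2])*y, f[1]+np.sin(f[2])*x+np.cos(f[2])*y, z]
# grip at wedge x=-39 ; nose at +84 from tcp. 
bot.move_to(F(-.095-.084-.020,.132,.065+.006+.050),Rdown(f[2]))
M=T(bot); im=cams.get_image("wrist"); np.save("pics/w3.npy",M); cv2.imwrite("pics/w3.png",im[:,:,::-1])
print(bot.get_clock(),bot.get_opening(),bot.get_contact_force().round(1))
E
```

```text
[-0.3  0.1 -0. ]
open 0.23859644796266796 [-0.5  1.3 11.6]
8.975 0.2389029868453071 [ 1.1 -0.1 -0.6]
```

View pics/w3.png

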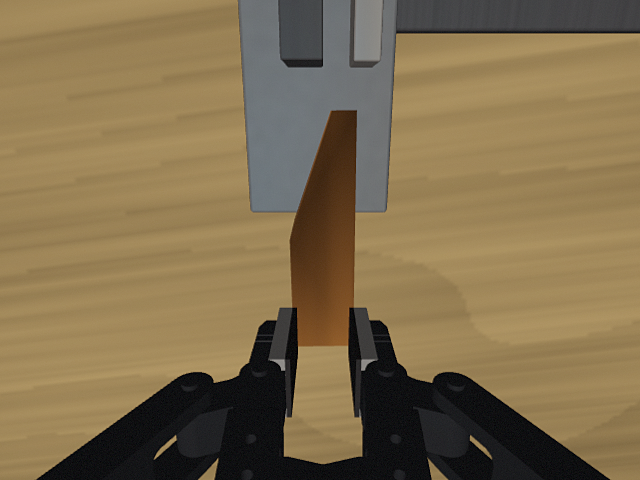

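```bash
python3 - <<'E'
import cv2
a=cv2.imread("pics/w3.png"); cv2.imwrite("pics/w3z.png",cv2.resize(a[0:220,230:410],None,fx=3.3,fy=2.7,interpolation=cv2.INTER_CUBIC)) if 0 else cv2.imwrite("pics/w3z.png",cv2.resize(a[0:150,230:410],None,fx=4,fy=4,interpolation=cv2.INTER_CUBIC))
cv2.imwrite("pics/w3y.png",cv2.resize(a[200:360,240:400],None,fx=3.7,fy=3.7,interpolation=cv2.INTER_CUBIC))
E
```

```text
(no output)
```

View pics/w3z.png

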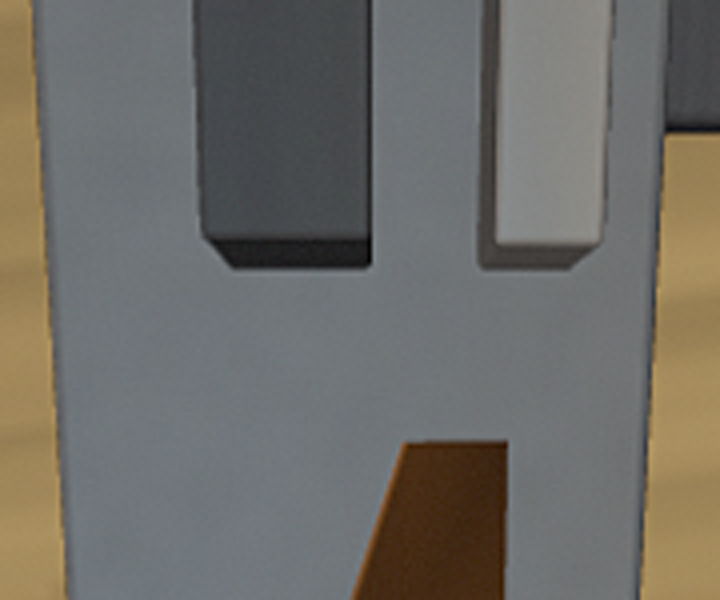

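View pics/w3y.png

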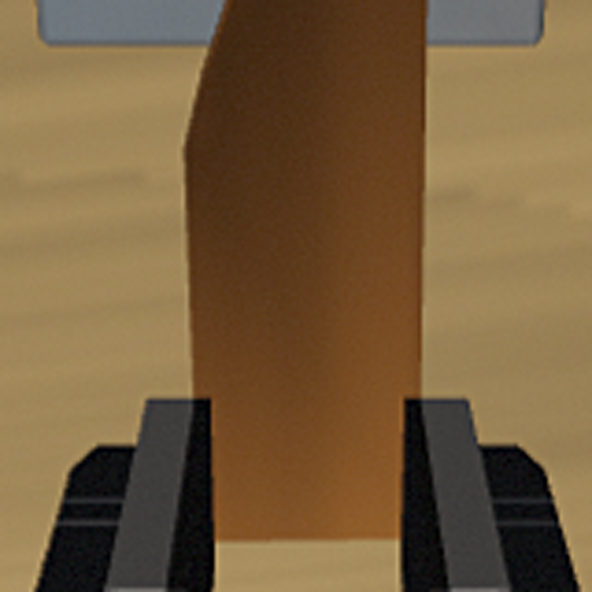

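```bash
python3 - <<'E'
from rig import cams
from h import *
from scipy.optimize import least_squares
from scipy.spatial.transform import Rotation as Ro
c=cams.get_calibration("wrist"); M=np.load("pics/w3.npy"); f=np.load("f.npy")
A=lambda p:(p[0]/4+230,p[1]/4); B=lambda p:(p[0]/3.7+240,p[1]/3.7+200)
# fixture
P=np.array([(-95,118,65),(-95,118,95),(-95,131,66),(-95,106,95),(-170,172,65),(-170,95,65)])/1e3
U=np.array([A((478,270)),A((496,244)),A((371,268)),A((602,245)),B((40,44)),B((542,44))])
def W(q,P): co,si=np.cos(q[2]),np.sin(q[2]); return np.c_[q[0]+co*P[:,0]-si*P[:,1],q[1]+si*P[:,0]+co*P[:,1],P[:,2]+(q[3] if len(q)>3 else 0)]
g=lambda q:np.concatenate([w2pix(c,w,M)-u for w,u in zip(W(q,P),U)])
for x0 in (f,np.r_[f,0]):
    r=least_squares(g,x0); print("fixture",r.x.round(4),np.degrees(r.x[2]).round(2),g(r.x).reshape(-1,2).round(1).tolist())
    if len(x0)==3: np.save("f2.npy",r.x); f2=r.x
# wedge in fixture frame
Pw=np.array([(45,-4,30),(45,-12,30),(0,12,30),(-45,0,30),(0,-12,30)])/1e3
Uw=np.array([A((403,443)),A((507,442)),B((184,148)),B((310,540)),B((425,148))])
def Wf(q):
    L=Ro.from_euler("ZY",[q[3],q[4]]).apply(Pw-[-.039,0,.02])+[q[0],q[1],q[2]]
    return W(f2,L)
h=lambda q:np.concatenate([w2pix(c,w,M)-u for w,u in zip(Wf(q),Uw)])
print("tcp in fix",W([0,0,-f2[2]],np.array([[*(M[:2,3]-f2[:2]),M[2,3]]])))
for nm,fn,x0 in [("5dof",h,[-.2,.13,.137,0,0]),("nopitch",lambda q:h(np.r_[q,0]),[-.2,.13,.137,0])]:
    r=least_squares(fn,x0); print(nm,r.x.round(4),fn(r.x).round(1))
E
```

```text
fixture [ 0.6074  0.0277 -0.1333] -7.64 [[-0.4, -0.5], [-0.5, -0.5], [0.3, -0.2], [1.1, -0.7], [-1.4, 1.4], [0.8, 1.5]]
fixture [ 0.6074  0.0275 -0.1335 -0.0032] -7.65 [[-0.4, -0.1], [-0.7, 0.1], [0.6, 0.2], [0.5, -0.1], [-0.2, -0.2], [0.3, -0.0]]
tcp in fix [[-0.19848947  0.13119976  0.12093201]]
5dof [-0.199   0.1307  0.1329  0.0173 -0.0013] [ 1.1  0.  -0.7 -0.1 -0.4  0.6  0.1 -0.1 -0.2 -0.4]
nopitch [-0.199   0.1307  0.1329  0.0173] [ 1.1  0.  -0.7 -0.1 -0.3  0.6  0.1 -0.  -0.2 -0.4]
```

The wedge is held level and square, and the gap fit is consistent. I'll lower it and insert in steps, watching the force.

```bash
cat >> h.py <<'E'
f=np.load("f2.npy")
def F(x,y,z): return [f[0]+np.cos(f[2])*x-np.sin(f[2])*y, f[1]+np.sin(f[2])*x+np.cos(f[2])*y, z]
def ff(v): c,s=np.cos(f[2]),np.sin(f[2]); return np.array([c*v[0]+s*v[1],-s*v[0]+c*v[1],v[2]]).round(1)
def inF(p): c,s=np.cos(f[2]),np.sin(f[2]); a,b=p[0]-f[0],p[1]-f[1]; return np.array([c*a+s*b,-s*a+c*b,p[2]]).round(4)
E
python3 - <<'E'
from rig import bot,cams
from h import *
R=Rdown(f[2]); y=.1315
bot.line_to(F(-.1985,y,.072),R,v=.1); print(ff(bot.get_contact_force()))
for x in (-.176,-.166,-.155,-.145,-.135,-.125,-.117,-.113):
    bot.line_to(F(x,y,.072),v=.08); F_=ff(bot.get_contact_force()); print(x,F_,inF(bot.get_eef_pos()),round(bot.get_clock(),2))
    if abs(F_[0])>25: break
M=T(bot); np.save("pics/w4.npy",M); cv2.imwrite("pics/w4.png",cams.get_image("wrist")[:,:,::-1])
E
```

```text
[-0.1  0.1 -0.7]
-0.176 [ 0.5 -0.3 -0.1] [-0.1756  0.1314  0.0721] 10.05
-0.166 [-1.  -1.8 -0. ] [-0.1658  0.1314  0.072 ] 10.32
-0.155 [-0.1 -2.3  0.3] [-0.1549  0.1315  0.072 ] 10.62
-0.145 [ 0.4 -2.3 -0.8] [-0.1449  0.1315  0.072 ] 10.89
-0.135 [-0.1 -3.1 -0.2] [-0.1349  0.1315  0.072 ] 11.17
-0.125 [ 1.5 -2.1 -1.3] [-0.1247  0.1315  0.0721] 11.44
-0.117 [ 0.4 -2.9 -0.6] [-0.1167  0.1316  0.072 ] 11.69
-0.113 [ 0.9 -3.1 -1.1] [-0.1129  0.1315  0.072 ] 11.94
```

View pics/w4.png

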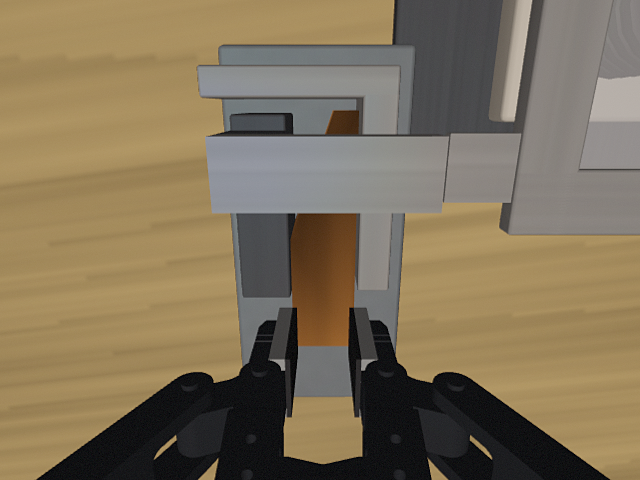

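The wedge is in the gap and the jaw is pushed back. Its nose, at (343,112), is a few mm short of the stop. I'll finish in small steps until contact.

```bash
python3 - <<'E'
from rig import bot,cams
from h import *
y=.1315
for x in np.arange(-.112,-.1045,.001):
    bot.line_to(F(x,y,.072),v=.04); F_=ff(bot.get_contact_force()); print(x.round(4),F_,inF(bot.get_eef_pos()))
    if F_[0]<-8: break
bot.move_gripper(.5); print(bot.get_opening(),ff(bot.get_contact_force()),bot.get_clock())
# back off and push from behind with shut fingers
p=inF(bot.get_eef_pos())
bot.line_to(F(p[0]-.035,.1305,.079),v=.15)
bot.move_gripper(0.0)
M=T(bot); np.save("pics/w5.npy",M); cv2.imwrite("pics/w5.png",cams.get_image("wrist")[:,:,::-1]); print(bot.get_clock(),inF(bot.get_eef_pos()))
E
```

```text
-0.112 [-1.8 -2.5  0.6] [-0.1122  0.1315  0.072 ]
-0.111 [-1.2 -3.  -0.6] [-0.1111  0.1315  0.072 ]
-0.11 [-1.3 -3.2  0.1] [-0.1099  0.1315  0.072 ]
-0.109 [-1.  -2.6  0.1] [-0.1089  0.1315  0.072 ]
-0.108 [-4.5 -2.8  1.5] [-0.1088  0.1314  0.0718]
-0.107 [-9.7 -1.7  2.5] [-0.1088  0.1313  0.0716]
0.5025257241178936 [-1.  -0.7 -0.7] 13.8417
14.7583 [-0.1418  0.1305  0.0789]
```

View pics/w5.png

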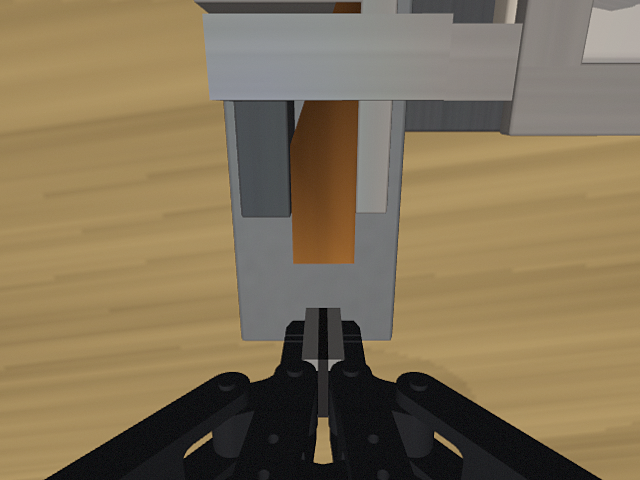

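The nose hit the stop where predicted, and the wedge stayed home after release. One more push on its rear with shut fingers to confirm it is seated.

```bash
python3 - <<'E'
from rig import bot,cams
from h import *
for x in np.r_[-.131,np.arange(-.129,-.117,.001)]:
    bot.line_to(F(x,.1305,.079),v=.04); F_=ff(bot.get_contact_force()); print(round(x,4),F_,inF(bot.get_eef_pos()))
    if F_[0]<-14: break
bot.line_to(F(-.15,.1305,.079),v=.15)
bot.line_to(F(-.17,.10,.2),v=.25)
M=T(bot); np.save("pics/w6.npy",M); cv2.imwrite("pics/w6.png",cams.get_image("wrist")[:,:,::-1]); print(bot.get_clock())
# IK study for lift
q0=bot.get_qpos()
for th in np.radians([0,15,30,45,60,75,90,100,110]):
    for tilt in np.radians([0,15,30,45]):
        a=th+tilt  # tool direction: a below horizontal
        ex=np.array([np.cos(f[2]),np.sin(f[2]),0]); ez=np.array([0,0,1.])
        yv=np.cos(a)*ex-np.sin(a)*ez; zv=np.sin(a)*ex+np.cos(a)*ez
        R=np.stack([np.cross(yv,zv),yv,zv],1)
        r=.168; p=F(.085-r*np.cos(th)-.02*np.sin(th),-.03,.115+r*np.sin(th)-.02*np.cos(th))
        s=bot.solve_ik(p,R); print(round(np.degrees(th)),round(np.degrees(tilt)),None if s is None else np.round(s,2))
E
```

```text
-0.131 [-0.3  0.1  0.4] [-0.1308  0.1305  0.0789]
-0.129 [-0.5 -0.  -0.1] [-0.129   0.1305  0.079 ]
-0.128 [ 0.5  0.8 -0. ] [-0.128   0.1305  0.079 ]
-0.127 [-0.   0.9  0.4] [-0.1269  0.1305  0.079 ]
-0.126 [ 0.4 -0.2 -1.2] [-0.1259  0.1305  0.079 ]
-0.125 [ 0.   0.5 -0.2] [-0.1249  0.1305  0.079 ]
-0.124 [-0.1 -0.3 -0.9] [-0.1239  0.1305  0.079 ]
-0.123 [-0.4  1.  -0.7] [-0.1229  0.1305  0.079 ]
-0.122 [ 0.8 -0.1  0.5] [-0.1219  0.1305  0.079 ]
-0.121 [-0.2 -0.1 -0.5] [-0.1209  0.1305  0.079 ]
-0.12 [-0.5 -0.6 -0.1] [-0.1199  0.1305  0.079 ]
-0.119 [-0.1  0.7  0.5] [-0.1189  0.1305  0.079 ]
-0.118 [-0.1 -0.3 -0.2] [-0.1179  0.1305  0.079 ]
19.2583
0 0 None
0 15 None
0 30 [-0.04  1.15  2.67  3.22  1.72 -1.51]
0 45 [-0.06  0.62  2.42  3.22  0.69 -1.58]
15 0 None
15 15 [-0.04  0.89  2.63  3.22  1.42 -1.54]
15 30 [-0.06  0.45  2.37  3.25  0.47 -1.62]
15 45 [-0.08  0.33  2.14 -0.18  0.16  1.79]
30 0 [-0.05  0.62  2.53  3.22  1.05 -1.57]
30 15 [-0.07  0.31  2.29  3.33  0.25 -1.71]
30 30 [-0.08  0.25  2.06 -0.09  0.32  1.7 ]
30 45 [-0.09  0.29  1.83 -0.02  0.76  1.62]
45 0 None
45 15 [-0.08  0.21  1.96 -0.06  0.46  1.66]
45 30 [-0.09  0.27  1.73 -0.01  0.88  1.62]
45 45 [-0.1   0.39  1.5  -0.    1.25  1.6 ]
60 0 [-0.09  0.2   1.85 -0.04  0.57  1.65]
60 15 [-0.1   0.28  1.62 -0.01  0.98  1.61]
60 30 [-0.1   0.4   1.39 -0.    1.35  1.6 ]
60 45 [-0.11  0.55  1.16  0.01  1.69  1.6 ]
75 0 [-0.1   0.32  1.5  -0.01  1.07  1.61]
75 15 [-0.1   0.44  1.26 -0.    1.44  1.6 ]
75 30 [-0.11  0.6   1.02  0.01  1.79  1.6 ]
75 45 [-0.11  0.76  0.78  0.01  2.12  1.6 ]
90 0 [-0.11  0.5   1.12 -0.    1.51  1.6 ]
90 15 [-0.11  0.66  0.86  0.01  1.88  1.6 ]
90 30 [-0.11  0.84  0.58  0.01  2.24  1.6 ]
90 45 [-0.11  1.04  0.29  0.03  2.6   1.61]
100 0 [-0.11  0.66  0.85  0.    1.81  1.6 ]
100 15 [-0.11  0.84  0.55  0.01  2.19  1.6 ]
100 30 None
100 45 None
110 0 [-0.11  0.84  0.53  0.01  2.12  1.6 ]
110 15 None
110 30 None
110 45 None
```

View pics/w6.png

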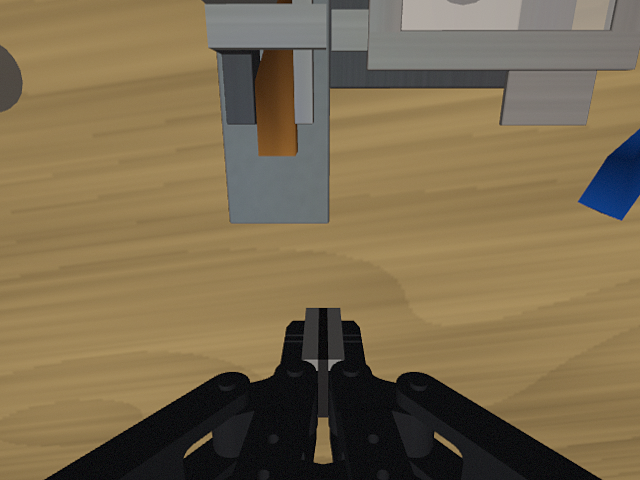

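```bash
python3 - <<'E'
from rig import cams
from h import *
c=cams.get_calibration("wrist");M=np.load("pics/w5.npy")
for z in (.095,.092):
    for n,u in dict(cheekL=(358,213),cheekR=(386,213),rearL=(292.5,263.5),rearR=(355,263.5)).items(): print(z,n,inF(pix2w(c,u,z,M)))
t=cams.get_image("top"); s=cams.get_image("scene")
E
python3 - <<'E'
import cv2
a=cv2.imread("pics/w5.png"); cv2.imwrite("pics/w5z.png",cv2.resize(a[0:280,200:420],None,fx=2.1,fy=2.1,interpolation=cv2.INTER_CUBIC))
E
```

```text
0.095 cheekL [-0.0946  0.1171  0.095 ]
0.095 cheekR [-0.0946  0.1066  0.095 ]
0.095 rearL [-0.1149  0.1421  0.095 ]
0.095 rearR [-0.1149  0.1177  0.095 ]
0.092 cheekL [-0.0953  0.1168  0.092 ]
0.092 cheekR [-0.0953  0.1061  0.092 ]
0.092 rearL [-0.116   0.1424  0.092 ]
0.092 rearR [-0.116   0.1174  0.092 ]
```

View pics/w5z.png

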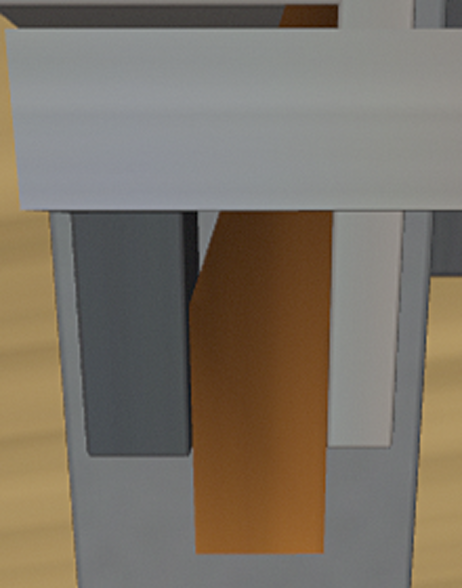

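```bash
python3 - <<'E'
from rig import cams
from h import *
c=cams.get_calibration("wrist")
M=np.load("pics/w6.npy")
for n,u in dict(cheekL=(297,124),cheekR=(313,124),rearL=(259,156),rearR=(296,156)).items(): print(n,inF(pix2w(c,u,.095,M)))
M=np.load("pics/w5.npy"); print("tcp pix",w2pix(c,M[:3,3],M), "fingertip edge",[inF(pix2w(c,(323,r),.079+d,M)) for r in (308,358) for d in (0,.019)], inF(M[:3,3]))
E
python3 - <<'E'
import cv2
a=cv2.imread("pics/w6.png"); cv2.imwrite("pics/w6z.png",cv2.resize(a[30:200,190:350],None,fx=3.5,fy=3.5,interpolation=cv2.INTER_CUBIC))
E
```

```text
cheekL [-0.0951  0.1162  0.095 ]
cheekR [-0.0951  0.106   0.095 ]
rearL [-0.1151  0.1414  0.095 ]
rearR [-0.1151  0.1173  0.095 ]
tcp pix [322.36003648 305.9874977 ] fingertip edge [array([-0.1427,  0.1302,  0.079 ]), array([-0.1327,  0.1302,  0.098 ]), array([-0.1691,  0.1302,  0.079 ]), array([-0.156 ,  0.1302,  0.098 ])] [-0.1418  0.1305  0.0789]
```

View pics/w6z.png

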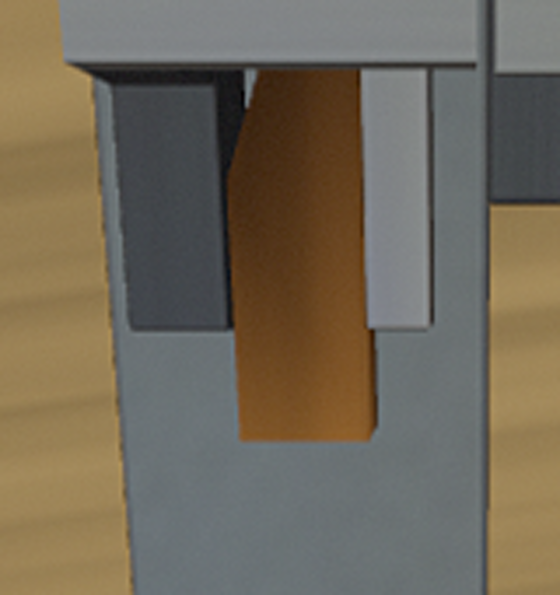

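Both views show the wedge protruding 20.0–20.3 mm, so it is home. The push from behind met no contact where I expected it, so my idea of the finger geometry is off. A light touch on clear bench will show where the shut fingertips really are.

```bash
python3 - <<'E'
from rig import bot,cams
from h import *
bot.move_to(F(-.16,-.03,.02),Rdown(f[2]))
for z in (.008,.004,.002,0,-.002,-.004,-.007,-.010,-.013,-.016,-.019,-.022,-.025):
    try: bot.line_to(F(-.16,-.03,z),v=.08)
    except Exception as e: print(z,e); break
    F_=ff(bot.get_contact_force()); print(z,F_,bot.get_eef_pos()[2].round(4))
    if F_[2]>4: break
bot.line_to(F(-.16,-.03,.06),v=.2); print(bot.get_clock(),bot.get_opening())
E
```

```text
0.008 [ 0.5 -0.3  0.3] 0.0084
0.004 [ 0.2 -0.3 -0.4] 0.0041
0.002 [ 0.9  0.4 -1. ] 0.002
0 [0.  0.3 0.3] -0.0001
-0.002 [-0.8 -0.   0.1] -0.0021
-0.004 [-0.3  0.2  0. ] -0.0041
-0.007 [-0.3  1.1 -0.2] -0.0072
-0.01 [ 0.4 -0.6 -0.2] -0.0102
-0.013 [0.2 0.4 0.5] -0.0132
-0.016 [-0.3 -0.   1.1] -0.0162
-0.019 [ 0.4 -1.4  0.4] -0.0192
-0.022 [-3.5 -1.  28.2] -0.0213
23.8583 0.0012712820966946918
```

The shut tips actually sit about 21 mm behind the nominal TCP, which explains the missed contact. I'll redo the seating push at the right height and plan the lift.

```bash
cat >> h.py <<'E'
ex=np.array([np.cos(f[2]),np.sin(f[2]),0]); ez=np.array([0,0,1.])
def lift(th,a,s=.02,gap=0.,y=-.03):
    yv2=np.array([np.cos(a),-np.sin(a)]); zv2=np.array([np.sin(a),np.cos(a)])
    E=np.array([.085,.115])+.180*np.array([-np.cos(th),np.sin(th)])-.0025*np.array([np.sin(th),np.cos(th)])
    p=E+s*yv2-(.011+gap)*zv2+.021*yv2
    yv=yv2[0]*ex+yv2[1]*ez; zv=zv2[0]*ex+zv2[1]*ez
    return F(p[0],y,p[1]), np.stack([np.cross(yv,zv),yv,zv],1)
E
python3 - <<'E'
from rig import bot,cams
from h import *
R=Rdown(f[2])
bot.line_to(F(-.145,.1305,.10),R,v=.3); bot.line_to(F(-.145,.1305,.058),v=.12)
for x in np.r_[-.130,np.arange(-.128,-.118,.001)]:
    bot.line_to(F(x,.1305,.058),v=.04); F_=ff(bot.get_contact_force()); print(round(x,4),F_,inF(bot.get_eef_pos()))
    if F_[0]<-9: break
bot.line_to(F(-.145,.1305,.058),v=.15)
bot.line_to(F(-.15,.11,.12),v=.25); print(bot.get_clock())
for th in [0,10,20,30,45,60,75,90,100,105]:
    for a in (50,55,60,65,70,th+5,th+10,th+15):
        if a<th+4 or a>max(70,th+16): continue
        s=bot.solve_ik(*lift(np.radians(th),np.radians(a))); 
        if s is None or s[3]<1: print(th,a,None if s is None else np.round(s,2))
E
```

```text
-0.13 [ 0.5 -0.8  0.6] [-0.1299  0.1305  0.0581]
-0.128 [-0.3 -1.  -0.4] [-0.128   0.1305  0.058 ]
-0.127 [-0.6 -0.8 -0.1] [-0.1271  0.1305  0.058 ]
-0.126 [-5.4  1.3  2. ] [-0.127   0.1304  0.0578]
-0.125 [-10.1   3.4   2.5] [-0.127   0.1304  0.0577]
27.275
0 60 None
0 65 None
0 70 [-0.09  0.47  2.08 -0.07  0.25  1.68]
10 60 None
10 65 [-0.08  0.4   2.11 -0.11  0.19  1.73]
10 70 [-0.09  0.4   2.04 -0.05  0.35  1.66]
10 15 None
10 20 None
20 55 None
20 60 [-0.08  0.35  2.13 -0.19  0.15  1.8 ]
20 65 [-0.08  0.34  2.06 -0.07  0.31  1.68]
20 70 [-0.09  0.35  1.99 -0.04  0.46  1.65]
30 50 None
30 55 None
30 60 [-0.08  0.3   2.06 -0.1   0.26  1.71]
30 65 [-0.08  0.3   1.99 -0.05  0.41  1.66]
30 70 [-0.09  0.31  1.93 -0.03  0.56  1.64]
45 50 None
45 55 [-0.08  0.26  2.02 -0.12  0.25  1.73]
45 60 [-0.09  0.26  1.95 -0.06  0.4   1.67]
45 65 [-0.09  0.27  1.89 -0.04  0.55  1.64]
45 70 [-0.09  0.28  1.82 -0.02  0.69  1.63]
45 50 None
45 55 [-0.08  0.26  2.02 -0.12  0.25  1.73]
45 60 [-0.09  0.26  1.95 -0.06  0.4   1.67]
60 65 [-0.09  0.28  1.77 -0.03  0.66  1.63]
60 70 [-0.09  0.29  1.7  -0.02  0.8   1.62]
60 65 [-0.09  0.28  1.77 -0.03  0.66  1.63]
60 70 [-0.09  0.29  1.7  -0.02  0.8   1.62]
60 75 [-0.1   0.32  1.63 -0.01  0.93  1.61]
75 80 [-0.1   0.39  1.43 -0.01  1.14  1.61]
75 85 [-0.1   0.43  1.36 -0.    1.27  1.6 ]
75 90 [-0.1   0.47  1.29 -0.    1.39  1.6 ]
90 95 [-0.11  0.58  1.07  0.    1.58  1.6 ]
90 100 [-0.11  0.62  0.99  0.    1.7   1.6 ]
90 105 [-0.11  0.67  0.91  0.01  1.82  1.6 ]
100 105 [-0.11  0.73  0.81  0.01  1.87  1.6 ]
100 110 [-0.11  0.78  0.72  0.01  2.    1.6 ]
100 115 [-0.11  0.83  0.63  0.01  2.12  1.6 ]
105 110 [-0.11  0.81  0.66  0.01  2.02  1.6 ]
105 115 [-0.11  0.87  0.56  0.01  2.15  1.6 ]
105 120 [-0.11  0.93  0.46  0.01  2.28  1.6 ]
```

The seating push met solid contact at 10 N with no movement, so the wedge is fully home. Now lifting the guard on an arc, first a small rise to check that the catch is clear.

```bash
cat >> h.py <<'E'
def aof(th): return np.interp(th,[0,10,20,30,45,60,75,90,100,105],[70,68,66,66,66,70,82,97,106,111])
def step(bot,th,v=.1,s=.022):
    p,R=lift(np.radians(th),np.radians(aof(th)),s); bot.line_to(p,R,v=v); F_=ff(bot.get_contact_force()); print(th,F_,round(bot.get_clock(),2)); return F_
E
python3 - <<'E'
from rig import bot,cams
from h import *
bot.line_to(F(-.18,-.03,.10),v=.3)
p,R=lift(0,np.radians(70),.022,gap=.03); bot.line_to(p,R,v=.2); print(ff(bot.get_contact_force()))
p,R=lift(0,np.radians(70),.022,gap=.004); bot.line_to(p,R,v=.1); print(ff(bot.get_contact_force()))
for th in (0,2,4,7,10,14,18):
    F_=step(bot,th)
    if np.linalg.norm(F_)>25: print("STOP");break
for n in("wrist","scene"): cv2.imwrite(f"pics/l1{n}.png",cams.get_image(n)[:,:,::-1])
a=cv2.imread("pics/l1scene.png"); cv2.imwrite("pics/l1sz.png",cv2.resize(a[130:330,240:440],None,fx=3,fy=3,interpolation=cv2.INTER_CUBIC))
E
```

```text
[-0.2 -0.4  0.1]
[-0.3 -0.7  0.8]
0 [-2.6  0.6  0.4] 29.32
2 [-3.7  0.5 -1.6] 29.57
4 [-6.   0.6 -1.8] 29.82
7 [-6.1 -0.1 -1.1] 30.07
10 [-6.1 -1.  -2.3] 30.32
14 [-6.5 -1.2 -0.6] 30.59
18 [-7.5 -1.3  0.1] 30.87
```

View pics/l1sz.png

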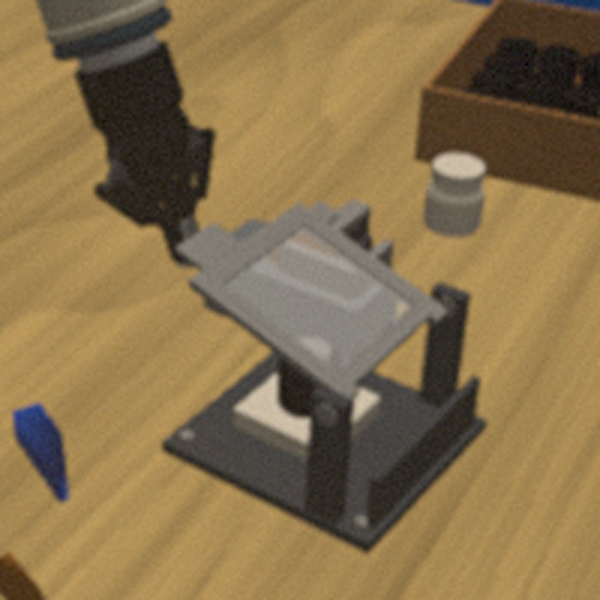

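View pics/l1wrist.png

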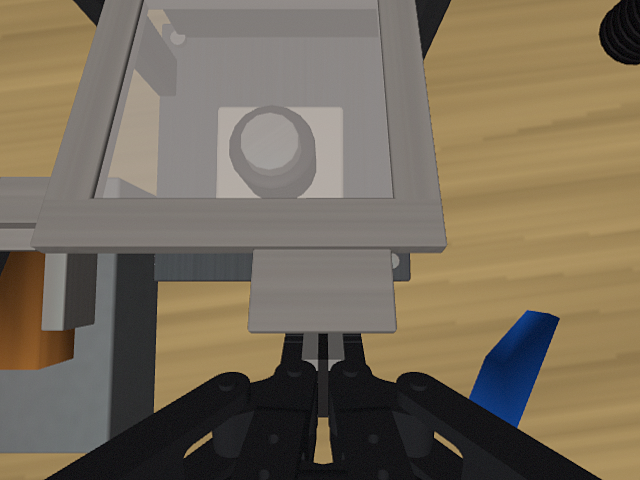

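The guard is rising, its ear clears the catch arm, and forces stay near 7 N. The fingers sit well under the lip at about (322,335). Continuing over the top.

```bash
python3 - <<'E'
from rig import bot,cams
from h import *
for th in (24,30,37,45,52,60,68,76,84,90,95,100,104):
    F_=step(bot,th,v=.1)
    if np.linalg.norm(F_)>25: print("STOP");break
bot.wait(.5); print(ff(bot.get_contact_force()))
for n in("wrist","scene"): cv2.imwrite(f"pics/l2{n}.png",cams.get_image(n)[:,:,::-1])
a=cv2.imread("pics/l2scene.png"); cv2.imwrite("pics/l2sz.png",cv2.resize(a[130:330,240:440],None,fx=3,fy=3,interpolation=cv2.INTER_CUBIC))
E
```

```text
24 [-3.9 -0.1 -0.2] 31.31
30 [-1.3 -0.1 -1.7] 31.65
37 [-0.3  0.3 -1.4] 32.02
45 [-1.8  0.7 -1.5] 32.42
52 [-1.7  0.9 -0.4] 32.77
60 [-2.3 -0.4  0.4] 33.16
68 [-1.2  1.2  0.4] 33.52
76 [-0.4 -0.1 -0. ] 33.88
84 [-0.6  0.3 -1.6] 34.22
90 [-0.3  0.9 -0.2] 34.52
95 [-1.1  0.2  0.4] 34.79
100 [ 0.1  0.6 -0.2] 35.07
104 [ 0.6 -0.2  0.5] 35.33
[-0.1 -0.2 -1.1]
```

View pics/l2sz.png

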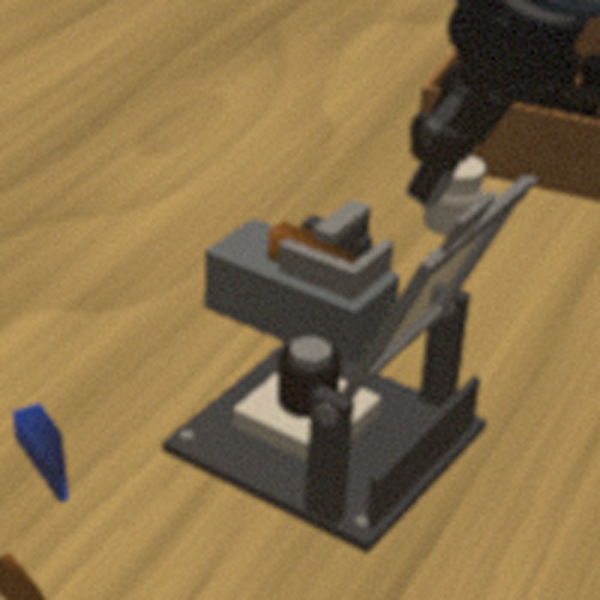

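View pics/l2wrist.png

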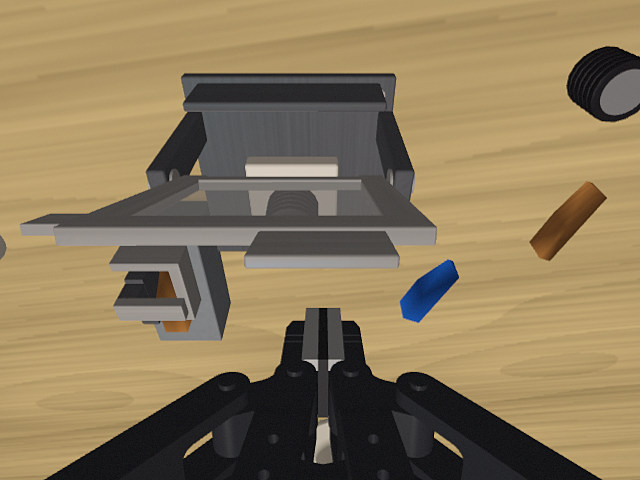

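The guard has left the fingers and leans open, and the wedge is still in the gap. I'll retreat and do a final check.

```bash
python3 - <<'E'
from rig import bot,cams
from h import *
p=inF(bot.get_eef_pos()); print(p)
bot.line_to(F(p[0]-.15,-.03,p[2]+.06),v=.2)
bot.move_to(F(-.20,.09,.33),Rdown(f[2])); bot.wait(.6); print(ff(bot.get_contact_force()),bot.get_clock())
for n in("wrist","scene","top"): cv2.imwrite(f"pics/e{n}.png",cams.get_image(n)[:,:,::-1])
a=cv2.imread("pics/escene.png")[130:400,180:440]; b=cv2.imread("pics/ewrist.png")
cv2.imwrite("pics/e2.png",np.hstack([cv2.resize(a,(390,405)),cv2.resize(b,(405,405))]))
E
```

```text
[ 0.1011 -0.03    0.2536]
[-0.4  0.2 -0.2] 38.325
```

View pics/e2.png

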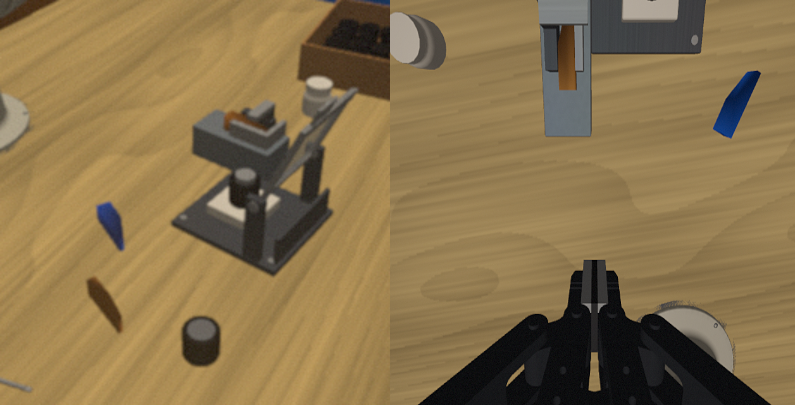

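View pics/etop.png

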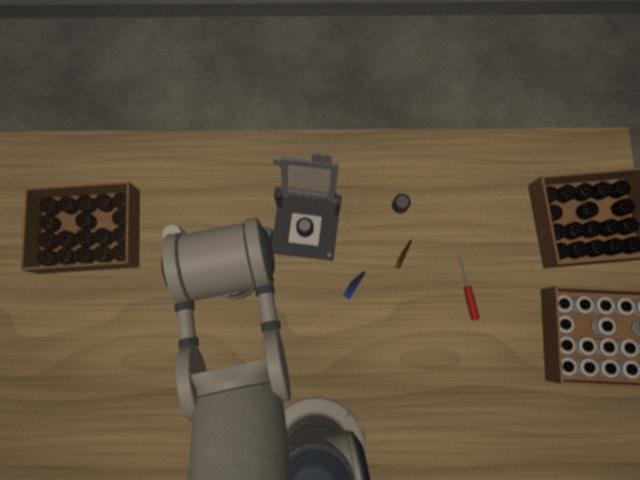

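In the top view the guard rests open at (308,178), and the thin wedge, blue decoy, sleeve and screwdriver are where they were. The wedge is still home, and the robot touches nothing. Handing in.

```bash
python3 -c "
from rig import bot
bot.job_done(); print(bot.get_clock())"
```

```text
the job is handed in; nothing more can be done
the job is handed in; nothing more can be done
```

The fixture is open for unloading: the wide wedge is fully home and holds the catch back, and the guard rests open on its own. I handed the job in at about 38 s on the clock.

- **Wedge:** it went in thin end first until the nose met the end stop. A final push of about 10 N from behind did not move it. In the pictures 20.0–20.3 mm stick out, against 20 mm expected, and it still sits in the gap after the lift.
- **Guard:** I lifted it by the lip with the fingers shut, with at most about 8 N on the tool. It passed the catch arm freely, fell open past its balance point and leans on its stop. The robot stands clear with no contact force.
- **Other things:** the thin wedge, blue look-alike, sleeve and screwdriver are where they were. The jar was visible and upright in the last pictures, but the arm partly hid it in the top view.
- **Checks that disagreed:**
  - My first push on the wedge's rear met nothing. A light touch on the bench (about 28 N at the tool) showed the shut fingertips sit about 21 mm behind the stated TCP, so I repeated the push lower, and that gave the 10 N result above.
  - The top camera put the pedestal about 5 mm off from the wrist camera. I used the wrist camera, and the contacts agreed with it to about 1 mm.

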